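Prime the slideway lubricator with two strokes

ROBOT

A 6-joint arm with a two-finger parallel gripper is mounted at the origin on the work surface. World frame = base frame: x ahead of the robot, y to its left, z up, the work surface at z = 0. Lengths are in m, angles in rad, forces in N, time in s.
With the tool pointing down it reaches from about 0.35 to 0.85 m from the base axis. Payload 8.1 kg.
Tool frame: the origin (TCP) lies at the centre of the arm's flange, where the gripper is bolted on; the fingertips stand 186 mm ahead of it and the grasp point (between the pads) lies 167 mm ahead of it; z points along the fingers, y is the direction in which the jaws open and shut (so a half turn about z gives the same grasp; the last joint's range is limited). The gripper opens to 93 mm and grips with 3 to 60 N. Pads are 15 mm wide; open, the fingers measure 128 mm over their backs; the gripper's body (75 mm by 188 mm) begins 65 mm behind the grasp point.
Start: joints at [1.211, 0.13, 1.488, -0, 1.523, -0.085], TCP at [0.163, 0.577, 0.405] pointing down, gripper open.
Joint ranges: [-2.96, 2.96], [-0.89, 2.26], [0.02, 2.5], [-1.34, 4.48], [0, 2.73], [-2.66, 2.66]. Speed limits (rad/s): [2.39, 2.39, 2.79, 3.14, 3.14, 3.14].

INTERFACE

Orientations are given as a rotation vector (axis times angle).
In Python, from plant import robot, viewer, order gives the robot as it stands.
- The arm moves only by the tool apply_moves, never from a script. Its argument "deltas" is a list of rows, each a list of 3 entries, a list of its own where there are three numbers: the finger opening in mm, from 0 to 93, then the shift along the tool's x, y, z in mm, then the turn about the tool's z in rad. In form: [[grip, [dx, dy, dz], yaw], ...]. A call has 1 to 5 rows; each row shifts and turns the commanded pose from where the row before left it, along the tool's axes as they then stand; what a row does not reach is not made up. A row lasts 1/8 s, in which the tool goes at most 62.5 mm and 10.7 degrees, less where a joint would pass 70% of its speed; a pose out of reach is approached as far as the arm can. A call is refused whole if a number of a shift passes 62.5 or a number of a turn 0.188, either way. A call with a gripper value outside its range is refused whole. The fingers move at their own pace and stop on an object; "grip_force" is the grip in N (left out, the last holds). Time passes only in rows, so rows that do not move let the fingers close. It gives the time, the measured TCP pose, the force and the opening at its end, in the units of the state.
- robot.read_state(): the state, without advancing time (a new reading comes with each control period).
- viewer.read_camera(name): name is "scene" or "top"; returns the picture (400x640x3 uint8, blue, green, red); there is no depth.
- viewer.get_calibration(name): a dict with "fx", "fy", "cx", "cy" (pixels), "R" (3x3) and "t" (3): a world point X has camera coordinates R X + t. Camera axes: x right, y down, z forward; pixel columns grow to the right and rows downward; lengths in m; the calibration is good to about 2 mm. A picture is of the moment at which its call begins. get_calibration takes no time and is no camera call.
- order.close_job(): hands the job in, once; it reports no verdict.
The state is a dict: "t": time; "q": joint angles; "dq": joint speeds; "joint_torque": joint torques, N m; "tool_pos": TCP position; "orientation": TCP orientation; "force": force on the tool from outside, world axes, zero at the start; "wrist_torque": the same for the moment, N m; "opening": finger opening in m.
Only numpy, scipy, OpenCV 4.12 (cv2) and the standard library are available. Lean on these libraries where they do the work, as an engineer would, in place of code of your own. Each camera call takes 0.05 s, during which the arm holds its last target. There are 200 camera calls.

TASK

Before the paper drill is started its slideway needs oil: on the lubricator with the wide, flat, round palm disc, push the plunger all the way down to its stop, let it spring fully back up, then push it all the way down a second time and let it come up again. Leave the plungers of the other two lubricators, the one with the ball knob and the one with the T-bar, alone.

Things in the scene. Friction and masses are not known exactly. Their poses are not given: they have to be found in the camera images.
- disc_top (a point): Centre of the level top face of the palm disc to press: black, 50 mm wide, 12 mm thick, on a 10 mm sprung stem; 172 mm above the table when up, 147 mm at its stop; the point moves with it. Below is a pump bolted to the bench: round grey foot 84 mm wide, amber glass, brass outlet. Three such pumps stand 140 to 370 mm apart in a rough row across the table, in any order; only the heads differ.
- disc_pump_plunger (a joint): Travel of the palm disc's plunger, m: 0 = fully up, 0.025 = down at its hard stop. It moves straight down; the spring pushes back with about 5 N at the top and 12 N at the stop, and returns the head to the top within half a second when released.
- ball_pump_plunger (a joint): Travel of the plunger of the lubricator with the black ball knob (ball 32 mm in diameter, top 188 mm above the table): 0 = up, 0.025 = down. Not to be pressed.
- bar_pump_plunger (a joint): Travel of the plunger of the lubricator with the black T-bar (bar 80 mm long, 16 mm thick, top 178 mm above the table): 0 = up, 0.025 = down. Not to be pressed.
There are look-alikes about, which are no part of the job. What is shaped like the part that bears ball_pump_plunger but green is not meant.

How it is judged:
On the way, in this order (a step that is already met when the one before it is completed fails the run):
1. the palm disc is pushed down to its stop (at least 22 of 25 mm) (value of joint disc_pump_plunger above 0.022 m), for 0.1 s.
2. the palm disc has sprung back up (within 4 mm of the top) (value of joint disc_pump_plunger below 0.004 m), for 0.1 s.
3. the palm disc is pushed down to its stop a second time (at least 22 of 25 mm) (value of joint disc_pump_plunger above 0.022 m), for 0.1 s.
At the end, for the whole second after the job is handed in: After two full strokes the palm disc's plunger is back up, within 4 mm of its top, and the plungers of the other two lubricators are up within 4 mm as well (value of joint each of disc_pump_plunger, ball_pump_plunger, bar_pump_plunger below 0.004 m); the robot touches nothing.
It fails at once if the plunger with the ball knob is pressed more than 6 mm (value of joint ball_pump_plunger above 0.006 m).
It fails at once if the plunger with the T-bar is pressed more than 6 mm (value of joint bar_pump_plunger above 0.006 m).
It also fails if it takes over 32 s, if anything falls off the work surface, if the arm or the gripper's body presses on something with over 40 N, if the wrist force passes 120 N, or if a joint passes its speed limit or range.

## Working session

There is one attempt and no reset: what is moved stays moved. The work goes in short steps, Python scripts to look and compute and a tool call to move; the robot and the scene stay as the last step left them, time stands still between calls to the robot, and variables do not carry over. Pictures are saved under pics/ and viewed, about 8 in all and at most 12, crops included, and the job is handed in when it is done.

Besides the shell and the picture viewer there is one more tool, called after "Call:" as name(argument=value, ...) on one line, values as JSON. apply_moves: Moves the arm, as the interface text tells. Its arguments: {"type":"object","properties":{"deltas":{"type":"array"},"grip_force":{"type":"number"}},"required":["deltas"]}

```bash
mkdir -p pics; python3 - <<'E'
from plant import robot, viewer, order
import cv2
for n in("scene","top"):
    cv2.imwrite(f"pics/{n}1.png",viewer.read_camera(n))
    c=viewer.get_calibration(n);print(n,c)
s=robot.read_state();print(s["t"],s["tool_pos"],s["orientation"],s["force"],s["opening"])
E
```

```text
scene {'fx': 362.62178897623903, 'fy': 362.62178897623903, 'cx': 322.88866473060745, 'cy': 197.4838274028914, 'R': array([[ 0.59817546,  0.80136277, -0.0019584 ],
       [ 0.60260669, -0.45142269, -0.65809022],
       [-0.52825306,  0.39247328, -0.75293654]]), 't': array([-0.29223519, -0.26067268,  1.2629763 ])}
top {'fx': 501.25306488391675, 'fy': 501.25306488391675, 'cx': 322.5096889856786, 'cy': 193.60093578838683, 'R': array([[-0.03090435, -0.99948834,  0.00824508],
       [-0.99343655,  0.02980623, -0.11043282],
       [ 0.11013056, -0.01160381, -0.99384939]]), 't': array([0.00106475, 0.56929431, 1.0254615 ])}
0.1 [0.16272116 0.57729844 0.40379833] [-4.30253788e-01 -3.11160402e+00  2.50326324e-03] [ 0.26099512  0.13721225 -1.13096557] 0.09276264107942153
```

View pics/scene1.png

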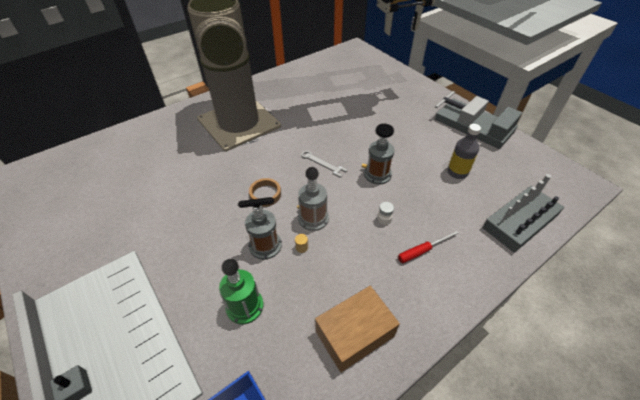

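View pics/top1.png

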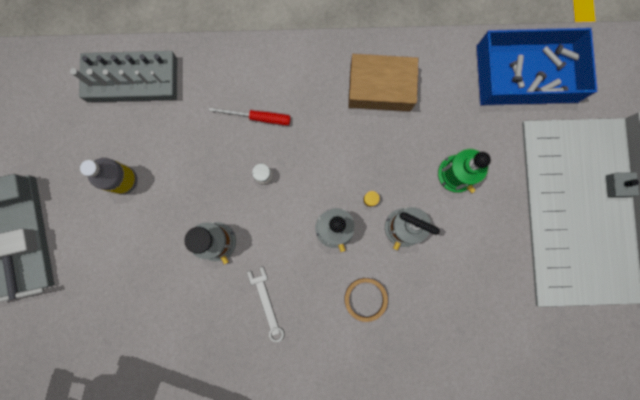

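The disc pump is at about (199,240) in the top view and (384,131) in the scene view. Next I'll zoom in on it and triangulate.

```bash
cat > h.py <<'E'
import numpy as np
from plant import viewer
def at_z(n,u,v,z):
    c=viewer.get_calibration(n);R,t=c["R"],c["t"]
    d=R.T@[(u-c["cx"])/c["fx"],(v-c["cy"])/c["fy"],1];o=-R.T@t
    return o+d*(z-o[2])/d[2]
E
python3 - <<'E'
from h import *
import cv2
a=cv2.imread("pics/top1.png")[205:275,160:250];b=cv2.imread("pics/scene1.png")[110:190,345:425]
a=cv2.resize(a,(450,350),interpolation=cv2.INTER_CUBIC);b=cv2.resize(b,(350,350),interpolation=cv2.INTER_CUBIC)
cv2.imwrite("pics/crop.png",np.hstack([a,b]))
for n,im,r in(("top",cv2.imread("pics/top1.png"),(215,265,175,220)),("scene",cv2.imread("pics/scene1.png"),(115,145,368,400))):
    g=(im.max(2)[r[0]:r[1],r[2]:r[3]]<45).astype('uint8')
    k,l,s,c=cv2.connectedComponentsWithStats(g);i=1+s[1:,4].argmax();u=c[i]+[r[2],r[0]]
    print(n,u,s[i],at_z(n,*u,.172),at_z(n,*u,.166))
print(at_z("top",338,225,.172),at_z("top",421,222,.17))
E
```

```text
top [209.46511628 240.86046512] [31 16  7 19 43] [0.47385363 0.19191846 0.172     ] [0.47399339 0.19321024 0.166     ]
scene [384.27586207 130.35057471] [  8   9  17  14 174] [0.48150116 0.20869286 0.172     ] [0.47638374 0.21450541 0.166     ]
[ 0.49535525 -0.04095462  0.172     ] [ 0.49629261 -0.19244141  0.17      ]
```

View pics/crop.png

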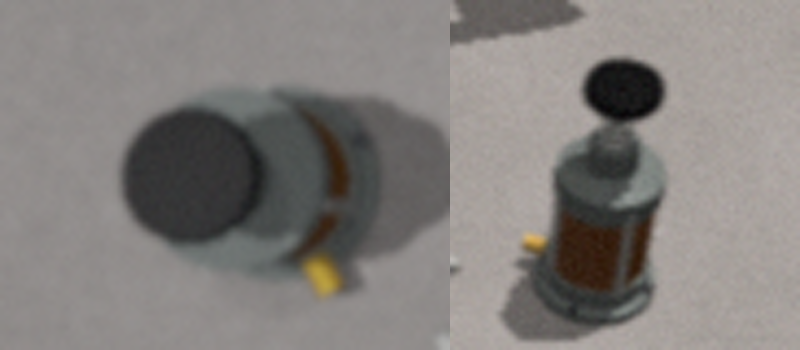

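Call:
apply_moves(deltas=[[0,[-40,-27,0],0],[0,[-40,-27,0],0],[0,[-40,-27,0],0],[0,[-40,-27,0],0],[0,[-40,-27,0],0]], grip_force=20)

```text
t: 0.72
tool_pos: [0.3193, 0.3919, 0.4043]
orientation: [-0.43, -3.112, 0.001]
force: [0.2, 0.1, 0.5]
opening: 0.0475
```

Call:
apply_moves(deltas=[[0,[-40,-27,0],0],[0,[-40,-27,0],0],[0,[-40,-27,0],0],[0,[-40,-27,0],0],[0,[-40,-27,0],0]])

```text
t: 1.35
tool_pos: [0.4752, 0.2077, 0.4044]
orientation: [-0.43, -3.112, 0.0]
force: [0.5, 0.6, -0.4]
opening: 0.0012
```

```bash
python3 - <<'E'
from h import *
from plant import robot
from scipy.spatial.transform import Rotation as Ro
import cv2
s=robot.read_state();p=np.array(s["tool_pos"]);R=Ro.from_rotvec(s["orientation"]).as_matrix()
T=at_z("top",197.6,239.8,.172);S=at_z("scene",384.3,130.3,.171)
print(s["t"],p,R.round(3).tolist(),s["force"],s["opening"],T,S)
print("tip",p+R[:,2]*.186,"delta",R.T@(T-p-R[:,2]*.186))
b=viewer.read_camera("scene")[60:200,310:450];a=viewer.read_camera("top")[150:290,130:270]
cv2.imwrite("pics/c2.png",np.hstack([cv2.resize(x,(400,400),interpolation=cv2.INTER_CUBIC) for x in(a,b)]))
E
```

```text
1.35 [0.47521112 0.20769614 0.40439227] [[-0.962, 0.271, -0.0], [0.271, 0.962, -0.0], [0.0, -0.0, -1.0]] [ 0.50598249  0.5701144  -0.38141036] 0.0012481115367002603 [0.47641718 0.2132686  0.172     ] [0.48053041 0.20985907 0.171     ]
tip [0.47512468 0.20768182 0.21839229] delta [0.00025225 0.00573717 0.04639126]
```

View pics/c2.png

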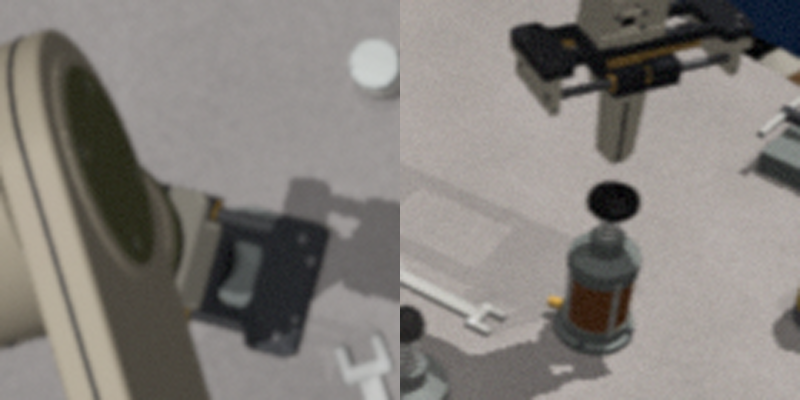

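The fingers are shut and sit right above the disc. I'll shift about 5 mm along tool y and go down to just above it.

Call:
apply_moves(deltas=[[0,[-1.5,5,10],0],[0,[0,0,16],0],[0,[0,0,12],0],[0,[0,0,0],0]])

```text
t: 1.95
tool_pos: [0.4763, 0.214, 0.3647]
orientation: [-0.428, -3.109, 0.002]
force: [0.5, 0.4, -0.2]
opening: 0.0006
```

Call:
apply_moves(deltas=[[0,[0,0,8],0],[0,[0,0,8],0],[0,[0,0,8],0],[0,[0,0,0],0]])

```text
t: 2.45
tool_pos: [0.4775, 0.2138, 0.3436]
orientation: [0.43, 3.111, 0.002]
force: [-3.4, -0.3, 8.2]
opening: 0.0001
```

Call:
apply_moves(deltas=[[0,[0,0,6],0],[0,[0,0,5],0],[0,[0,0,0],0],[0,[0,0,0],0]])

```text
t: 2.95
tool_pos: [0.4775, 0.2138, 0.3336]
orientation: [0.43, 3.11, 0.002]
force: [-4.9, -0.4, 12.2]
opening: 0.0006
```

Call:
apply_moves(deltas=[[0,[0,0,2],0],[0,[0,0,0],0],[0,[0,0,0],0]])

```text
t: 3.32
tool_pos: [0.4775, 0.2138, 0.3333]
orientation: [0.43, 3.11, 0.002]
force: [-10.8, -2.7, 24.0]
opening: 0.0007
```

The force doubled with hardly any travel, so the plunger is at its stop. Now I'll raise the arm clear and wait for the disc to spring back.

Call:
apply_moves(deltas=[[0,[0,0,-12],0],[0,[0,0,-15],0],[0,[0,0,-18],0],[0,[0,0,0],0],[0,[0,0,0],0]])

```text
t: 3.95
tool_pos: [0.4772, 0.2134, 0.374]
orientation: [-0.43, -3.111, 0.001]
force: [0.3, -0.1, -0.6]
opening: 0.0006
```

Call:
apply_moves(deltas=[[0,[0,0,0],0],[0,[0,0,0],0],[0,[0,0,0],0],[0,[0,0,0],0]])

```text
t: 4.45
tool_pos: [0.4773, 0.2135, 0.3746]
orientation: [-0.43, -3.112, 0.0]
force: [-0.0, 0.6, 0.1]
opening: 0.0005
```

```bash
python3 - <<'E'
from h import *
from plant import robot
import cv2
s=robot.read_state();print(s["t"],s["tool_pos"],s["force"])
b=viewer.read_camera("scene")[60:200,310:450]
cv2.imwrite("pics/c3.png",cv2.resize(b,(400,400),interpolation=cv2.INTER_CUBIC))
E
```

```text
4.45 [0.47730722 0.21348709 0.37461381] [-0.00707387  0.6234708   0.12529074]
```

View pics/c3.png

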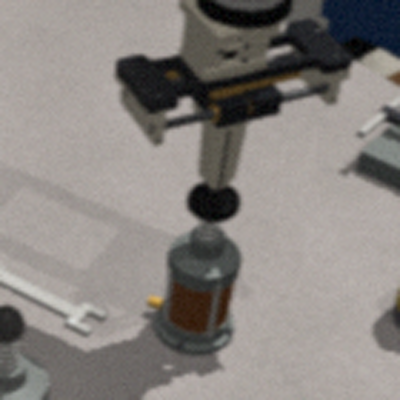

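The disc is back at its starting image position, crop (213,202), and the force reads zero. On to the second stroke.

Call:
apply_moves(deltas=[[0,[0,0,12],0],[0,[0,0,10],0],[0,[0,0,8],0],[0,[0,0,8],0],[0,[0,0,5],0]])

```text
t: 5.12
tool_pos: [0.4776, 0.2136, 0.3331]
orientation: [0.43, 3.111, 0.001]
force: [-17.8, -6.0, 45.6]
opening: 0.0007
```

Call:
apply_moves(deltas=[[0,[0,0,2],0],[0,[0,0,0],0],[0,[0,0,0],0],[0,[0,0,0],0]])

```text
t: 5.62
tool_pos: [0.4774, 0.2135, 0.3332]
orientation: [0.43, 3.11, 0.001]
force: [-13.9, -5.7, 30.1]
opening: 0.0006
```

Call:
apply_moves(deltas=[[0,[0,0,-12],0],[0,[0,0,-20],0],[0,[0,0,-30],0],[0,[0,0,-30],0],[0,[0,0,0],0]])

```text
t: 6.25
tool_pos: [0.4778, 0.2137, 0.4237]
orientation: [0.43, 3.108, 0.003]
force: [0.1, 0.6, -0.3]
opening: 0.0003
```

Call:
apply_moves(deltas=[[0,[0,0,0],0],[0,[0,0,0],0],[0,[0,0,0],0],[0,[0,0,0],0],[0,[0,0,0],0]])

```text
t: 6.88
tool_pos: [0.4773, 0.2135, 0.4216]
orientation: [-0.43, -3.112, 0.0]
force: [0.4, 0.1, 1.5]
opening: 0.0004
```

```bash
python3 - <<'E'
from plant import robot,viewer
import cv2
s=robot.read_state();print(s["t"],s["tool_pos"],s["force"])
cv2.imwrite("pics/c4.png",cv2.resize(viewer.read_camera("scene")[60:340,180:460],(600,600)))
E
```

```text
6.875 [0.4773081  0.21350601 0.4215989 ] [0.39810568 0.13451456 1.49394109]
```

View pics/c4.png

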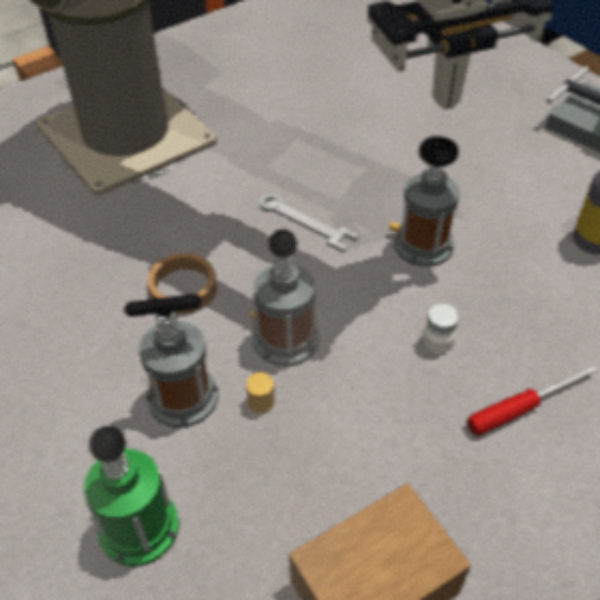

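The disc is back up at crop (438,151) and the gripper is clear of it. The ball and T-bar pumps look untouched, so I'm handing in.

```bash
python3 -c "
from plant import order;print(order.close_job())"
```

```text
the job is handed in; nothing more can be done
None
```

I gave the palm disc two full strokes with the closed fingertips, and let it spring back up after each one. The job is handed in, at about 7 s of the 32 s allowed; no verdict was reported.

- **Stop reached:** on both strokes the fingertips got down to about 147 mm, the height of the disc's stop. The force there rose well above the spring's 12 N, to 24 N on the first stroke and 30 N on the second.
- **Peak force:** the second stroke briefly read 45.6 N at the wrist. That is well under the 120 N wrist limit. It is over the 40 N limit for the arm or gripper body, but only the fingertips were touching, so I don't expect that limit to apply.
- **Final state:** the last picture shows the disc up, the ball-knob and T-bar pumps undisturbed, and the gripper clear by about 64 mm. The force last read about 1.5 N with nothing touching.
- **Position disagreement:** the two cameras placed the disc about 4 to 5 mm apart. I aimed between them, which is safe on a 50 mm disc.

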